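# Slide a carved printing block home under the hand-rest bridge

## Task

Make the carved printing block ready for touching up: push it across its board with the fingertips and slide it under the low hand-rest bridge until it is fully home in the board's corner, one long edge flush against the side fence and its leading end flush against the end stop beyond the bridge. Keep the block flat on the board all the way, never lifting or tipping it, and leave the bridge, the ink jar, the chisel, the baren and the brush where they are.

Things in the scene. Friction and masses are not known exactly. Their poses are not given: they have to be found in the camera images.
- board: Plywood board fixed on the bench, 18 mm thick (top at z = 18 mm), reaching x -160 to +160 and y -310 to +235 mm from its origin, which is on its underside. Two wooden strips stand 14 mm above its top: the side fence along its y, inner face at x = +85 mm, from y = -300 to +200 mm; the end stop along its x, inner face at y = +200 mm, from x = -48 to +107 mm.
- block: Dark carved wooden printing block, 110 mm (its x) by 220 (its y) by 24 thick, 0.3 to 0.5 kg, loose, flat on the board on the -y side of the bridge, long sides within 20 degrees of the board's y. Origin: centre of its underside, z up. Home, its origin is at board x = +30, y = +90 mm, and its tail end (board y = -20 mm) still sticks out in front of the bridge by 35 to 90 mm.
- bridge: Hand-rest bridge, loose, 0.35 kg: brown wooden plank 290 mm (its x) by 80 (its y) by 12 on two feet, standing on the board across the block's path and over the side fence. Origin at its centre, level with the feet's undersides. Free height below the plank 28 mm, top 40 mm above the board; feet 18 mm wide, 250 mm clear between them.
- corner (a point): The inner corner where side fence and end stop meet, at the board's top face (board x = +85, y = +200, z = +18 mm); the block's corner belongs here.
- bridge_near_end (a point): Middle of the end of the bridge's plank on the board's -x side (bridge x = -145 mm, 34 mm above its feet).
- bridge_far_end (a point): Middle of the end of the bridge's plank on the board's +x side (bridge x = +145 mm, 34 mm above its feet).
- ink_jar: Small ink jar, 44 mm across, 48 mm tall, standing on the board beyond the bridge, on the -x side, clear of the block's path. Origin at the centre of its underside. To be left alone.
- chisel: Wood-carving chisel lying on the bench beside the board's -y end, 195 mm long along its x, 28 mm thick handle. Origin on the bench below it, 70 mm from the handle's butt. To be left alone.
- baren: Round rubbing pad (baren), 120 mm across, 27 mm tall with its strap handle, lying on the bench. Origin at the centre of its underside. To be left alone.
- brush: Flat brush lying on the board outside the side fence (+x side), along the board's y, 160 mm long, 30 mm wide, 10 mm thick. To be left alone.

How it is judged:
By the outcome, as a careful person would: the job done as asked, in the order asked, and still so for the second after the job is handed in, with the robot touching nothing.
It also fails if it takes over 46 s, if anything falls off the work surface, if the arm or the gripper's body presses on something with over 40 N, if the wrist force passes 120 N, or if a joint passes its speed limit or range.

## Robot

A 6-joint arm with a two-finger parallel gripper is mounted at the origin on the work surface. World frame = base frame: x ahead of the robot, y to its left, z up, the work surface at z = 0. Lengths are in m, angles in rad, forces in N, time in s.
With the tool pointing down it reaches from about 0.3 to 0.875 m from the base axis. Payload 6.4 kg.
Tool frame: the origin (TCP) lies at the very end of the fingers, on their centre line; the grasp point (between the pads) lies 19 mm behind it; y points along the fingers, x is the direction in which the jaws open and shut, and the axes are right-handed (so a half turn about y gives the same grasp; the last joint's range is limited). The gripper opens to 88 mm and grips with 3 to 60 N. Pads are 18 mm wide; open, the fingers measure 123 mm over their backs; the gripper's body (75 mm by 187 mm) begins 45 mm behind the grasp point.
Start: joints at [0.964, 0.181, 1.607, -0, 1.354, -0.206], TCP at [0.224, 0.529, 0.239] pointing down, gripper open.
Joint ranges: [-2.99, 2.99], [-0.89, 2.07], [0.3, 2.58], [-1.14, 4.28], [0, 2.63], [-3.12, 3.12]. Speed limits (rad/s): [2.57, 2.57, 3.01, 3.14, 3.14, 3.14].

## Interface

Orientations are given as a unit quaternion [w, x, y, z].
In Python, from bench import bot gives the robot as it stands.
- The arm moves only by the tool arm_command, never from a script. Its argument "increments" is one flat list of numbers, 7 for each row, row after row: the closure, from -1 (fully open) to 1 (shut), then the shift along the tool's x, y, z in m, then the turn, a rotation vector about the tool's x, y, z in rad. In form: [claw, dx, dy, dz, ax, ay, az, claw, dx, dy, dz, ax, ay, az, ...]. A call has 1 to 8 rows; each row is the pose to reach, as a shift and turn from the pose commanded when the call began, along the tool's axes at that moment; what a row does not reach only later rows make up. A row lasts 1/8 s, in which the tool goes at most 62.5 mm and 10.7 degrees, less where a joint would pass 70% of its speed; a pose out of reach is approached as far as the arm can. A call with a gripper value outside its range is refused whole. The fingers move at their own pace and stop on an object; the grip force is fixed at half the most. Time passes only in rows, so rows that repeat a pose let the fingers close. It gives the time, the measured TCP pose, the force and the opening at its end, in the units of the state.
- bot.state(): the state, without advancing time (a new reading comes with each control period).
- bot.capture(name): name is "side" or "top" or "wrist"; returns the picture (420x560x3 uint8, red, green, blue); there is no depth.
- bot.calibration(name): a dict with "mtx" (3x3 intrinsics, pixels), "R" (3x3) and "t" (3): a world point X has camera coordinates R X + t. Camera axes: x right, y down, z forward; pixel columns grow to the right and rows downward; lengths in m; the calibration is good to about 2 mm. A picture is of the moment at which its call begins: read the wrist's pose just before it. calibration takes no time and is no camera call; for the wrist camera it gives the pose at the moment of the call.
- bot.finish_job(): hands the job in, once; it reports no verdict.
Trained networks look in the newest picture that a camera, given by its name, has taken for a name from the list of things; names that differ only in an ending like _2 or _b are one class to them, and where a whole thing is asked for, a point or a joint stands for the part that bears it (a point fixed in the world has none). Each returns a list of dicts, best first, with "score" (0 to 1); they miss things now and then, are a little off and sometimes report something else, mostly with a low value. They report only what shows in the picture. A call takes as long as a camera call.
- bot.look_for(thing, camera): "centre" ([column, row] in pixels, amid what is visible of it).
- bot.landmark_of(thing, camera): "centre" ([column, row] in pixels: a listed point, or the origin of a listed thing).
The state is a dict: "time_s": time; "joints": joint angles; "qvel": joint speeds; "joint_efforts": joint torques, N m; "tool_pos": TCP position; "eef_rot": TCP orientation; "force": force on the tool from outside, world axes, zero at the start; "moment": the same for the moment, N m; "gripper_width": opening from 0.0 (shut) to 1.0 (fully open).
Only numpy, scipy, OpenCV 4.12 (cv2) and the standard library are available. Lean on these libraries where they do the work, as an engineer would, in place of code of your own. Each camera call takes 0.05 s, during which the arm holds its last target.

## Working session

There is one attempt and no reset: what is moved stays moved. The work goes in short steps, Python scripts to look and compute and a tool call to move; the robot and the scene stay as the last step left them, time stands still between calls to the robot, and variables do not carry over. Pictures are saved under pics/ and viewed, and the job is handed in when it is done.

Besides the shell and the picture viewer there is one more tool, called by a JSON object that holds its "name" and its "arguments", one argument or row to a line. arm_command: Moves the arm, as the interface text tells. Its arguments: {"type":"object","properties":{"increments":{"type":"array","items":{"type":"number"}}},"required":["increments"]}

```bash
ls; mkdir -p pics
python3 - <<'E'
from bench import bot
import cv2
s=bot.state();print(s)
for c in ["top","side"]:
    im=bot.capture(c);cv2.imwrite(f"pics/{c}0.png",im[:,:,::-1])
    k=bot.calibration(c);print(c,k)
    for t in ["board","block","bridge","corner","bridge_near_end","bridge_far_end","ink_jar","brush"]:
        r=bot.landmark_of(t,c);print(t,[(x["centre"],round(x["score"],2)) for x in r[:2]])
E
```

```text
pics
{'time_s': 0.0, 'joints': array([ 9.63676901e-01,  1.81533348e-01,  1.60799791e+00,  2.93589186e-05,
        1.35376575e+00, -2.06290106e-01]), 'qvel': array([-1.93307289e-04,  1.15437022e-04, -1.53059453e-03, -6.96228885e-05,
        4.16943974e-04,  6.46550393e-05]), 'joint_efforts': array([-1.36662740e-03, -4.33869195e+01, -3.41843891e+01,  7.00124097e-02,
        3.84502695e-02, -1.75700625e-04]), 'tool_pos': array([0.22402068, 0.52899881, 0.23781933]), 'eef_rot': array([-0.58931757,  0.5897443 ,  0.38988855, -0.39101583]), 'force': array([-1.03341359,  0.33184824, -0.60435027]), 'moment': array([-0.03016307, -0.01267837, -0.02782343]), 'gripper_width': 1.0006378112230514}
top {'mtx': array([[497.21697975,   0.        , 283.42042171],
       [  0.        , 497.21697975, 212.90487082],
       [  0.        ,   0.        ,   1.        ]]), 'R': array([[-0.01045488, -0.99973137, -0.02068519],
       [-0.98587637,  0.01376344, -0.16690824],
       [ 0.1671481 ,  0.01864803, -0.98575543]]), 't': array([0.02691882, 0.57377115, 1.22305928])}
board [([270.4, 221.2], 0.66)]
block [([3
[... 267 characters left out ...]
], 0.56)]
side {'mtx': array([[455.84533515,   0.        , 272.6372655 ],
       [  0.        , 455.84533515, 204.10712732],
       [  0.        ,   0.        ,   1.        ]]), 'R': array([[ 0.79585336, -0.60520874, -0.01843399],
       [-0.36081404, -0.44958415, -0.81712136],
       [ 0.48624136,  0.65696002, -0.57617086]]), 't': array([-0.42474067,  0.24786818,  1.30462701])}
board [([269.9, 207.4], 0.57)]
block [([278.0, 227.8], 0.91)]
bridge [([260.3, 189.1], 0.92)]
corner [([268.3, 175.2], 0.57)]
bridge_near_end [([220.9, 191.5], 0.72), ([174.3, 180.8], 0.45)]
bridge_far_end [([294.3, 174.6], 0.83)]
ink_jar [([222.8, 188.6], 0.49), ([268.3, 174.3], 0.35)]
brush [([319.6, 218.4], 0.65)]
```

View pics/top0.png

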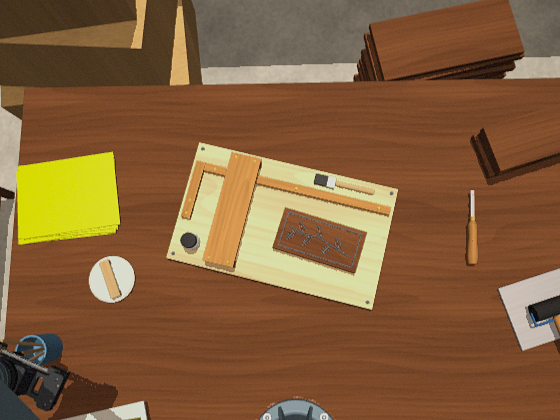

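View pics/side0.png

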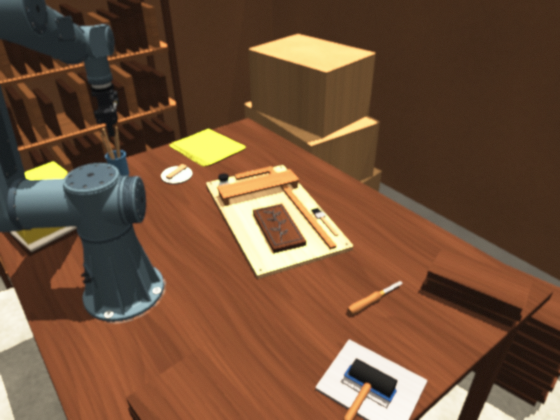

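```bash
cat > h.py <<'E'
import numpy as np, cv2
from bench import bot
def ray(c,uv,z,k=None):
    k=k or bot.calibration(c); uv=np.atleast_2d(uv).astype(float)
    d=np.c_[uv,np.ones(len(uv))]@np.linalg.inv(k["mtx"]).T@k["R"]
    o=-k["R"].T@k["t"]
    return o+d*((z-o[2])/d[:,2])[:,None]
def proj(c,X,k=None):
    k=k or bot.calibration(c); p=np.atleast_2d(X)@k["R"].T+k["t"]; p=p@k["mtx"].T
    return p[:,:2]/p[:,2:]
E
python3 - <<'E'
from h import *
im=cv2.imread("pics/top0.png"); hsv=cv2.cvtColor(im,cv2.COLOR_BGR2HSV)
for p in [(300,200),(320,245),(232,210),(300,190),(280,110),(180,250),(385,300)]: print(p,hsv[p[1],p[0]])
m=cv2.inRange(hsv,(15,40,170),(35,140,255)); m[:, :150]=0;m[:,420:]=0
cs,_=cv2.findContours(m,cv2.RETR_EXTERNAL,cv2.CHAIN_APPROX_NONE)
hull=cv2.convexHull(np.vstack([c for c in cs if cv2.contourArea(c)>30]))[:,0]
P=ray("top",hull,0.018)[:,:2]
r=cv2.minAreaRect((P*1000).astype(np.float32));print("board",r,cv2.boxPoints(r))
m2=cv2.inRange(hsv,(0,60,20),(20,255,125)); m2[:200]=0;m2[280:]=0;m2[:,:268]=0;m2[:,370:]=0
cv2.imwrite("pics/m2.png",np.hstack([m,m2]))
n,l,st,ce=cv2.connectedComponentsWithStats(m2);print(st)
E
```

```text
(300, 200) [ 25  79 219]
(320, 245) [ 10 161 125]
(232, 210) [ 16 160 217]
(300, 190) [ 16 166 215]
(280, 110) [ 11 171 122]
(180, 250) [ 27  77 218]
(385, 300) [ 12 173 121]
board ((754.4097900390625, 56.6383056640625), (711.0784912109375, 694.0648193359375), 75.42115783691406) [[ 329.0576  -200.10112]
 [1000.7751  -374.80554]
 [1179.762    313.37775]
 [ 508.0445   488.08215]]
[[     0      0    560    420 234006]
 [   325    200      3      1      3]
 [   329    201      3      1      3]
 [   333    202      3      1      3]
 [   338    203      2      1      2]
 [   341    204      3      1      3]
 [   346    205      7      2      7]
 [   354    207      3      1      3]
 [   358    208      3      1      3]
 [   363    209      2      1      2]
 [   288    211      1      1      1]
 [   366    210      3      1      3]
 [   290    213      2      2      3]
 [   301    213      1      1      1]
 [   294    215      1      1      1]
 [   296    214      1      1      1]
 [   297    215      5      3      5]
 [   303    217      1      1      1]
 [   306    217      1      1      
[... 1545 characters left out ...]
      1      2]
 [   357    244      1      1      1]
 [   358    246      1      1      1]
 [   298    248      1      1      1]
 [   348    249      2      2      2]
 [   356    248      2      2      2]
 [   299    250      1      1      1]
 [   302    250      3      2      4]
 [   331    250      5      3      7]
 [   352    250      1      1      1]
 [   354    250      2      2      3]
 [   358    251      2      3      3]
 [   308    252      6      3      9]
 [   344    252      4      3      4]
 [   356    253      1      1      1]
 [   354    254      1      2      2]
 [   353    258      1      1      1]
 [   352    260      1      2      2]
 [   354    260      1      1      1]]
```

View pics/m2.png

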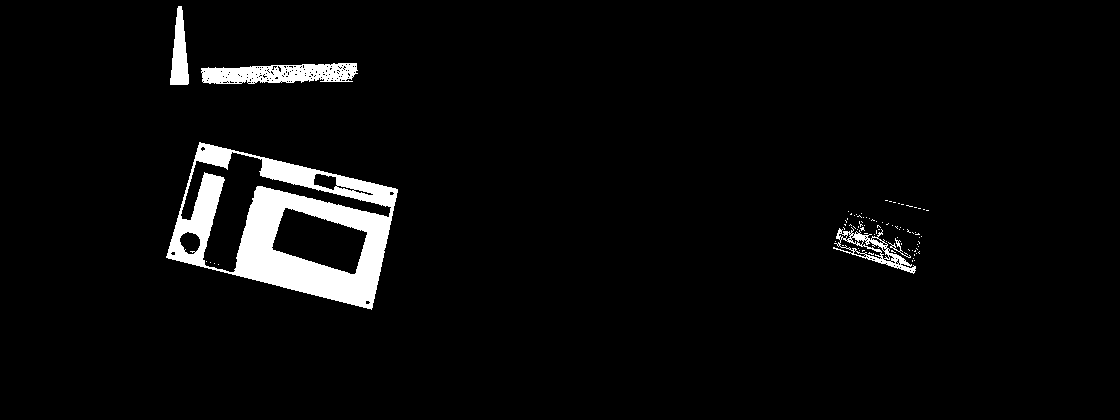

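```bash
cat >> h.py <<'E'
from scipy.optimize import least_squares
def box(x0,x1,y0,y1,z0,z1): return np.array([[x,y,z] for x in (x0,x1) for y in (y0,y1) for z in (z0,z1)],float)
def place(B,p,z0=0):
    c,s=np.cos(p[2]),np.sin(p[2]); return np.c_[B[:,:2]@np.array([[c,s],[-s,c]])+p[:2],B[:,2]+z0]
def fit(cam,cont,B,p0,z0,k=None):
    k=k or bot.calibration(cam)
    cont=cont.reshape(-1,2).astype(np.float32)
    def f(p):
        h=cv2.convexHull(proj(cam,place(B,p,z0),k).astype(np.float32))
        return [cv2.pointPolygonTest(h,(float(a),float(b)),True) for a,b in cont]
    r=least_squares(f,p0,loss="soft_l1",diff_step=1e-3,x_scale=[.01,.01,.02])
    return r.x,np.sqrt(np.mean(r.fun**2))*1
BOARD=box(-.16,.16,-.31,.235,0,.018);BLOCK=box(-.055,.055,-.11,.11,0,.024);PLANK=box(-.145,.145,-.04,.04,.028,.04)
def toboard(b,X):
    c,s=np.cos(b[2]),np.sin(b[2]); d=np.atleast_2d(X)[:,:2]-b[:2]; return d@np.array([[c,-s],[s,c]])
E
cat > m.py <<'E'
from h import *
def bmask(im):
    hsv=cv2.cvtColor(im,cv2.COLOR_BGR2HSV)
    m=cv2.inRange(hsv,(20,40,150),(35,140,255)); m[:130]=0; m[:,:150]=0;m[:,420:]=0
    return m,hsv
def blockcont(im,hull):
    m,hsv=bmask(im)
    f=np.zeros_like(m); cv2.fillConvexPoly(f,hull,255)
    dark=cv2.bitwise_and(cv2.inRange(hsv,(0,0,0),(179,255,180)),f)
    dark=cv2.morphologyEx(dark,cv2.MORPH_OPEN,np.ones((3,3)))
    cs,_=cv2.findContours(dark,cv2.RETR_EXTERNAL,cv2.CHAIN_APPROX_NONE)
    return max(cs,key=cv2.contourArea)
if __name__=="__main__":
    im=cv2.imread("pics/top0.png"); m,hsv=bmask(im)
    m2=cv2.morphologyEx(m,cv2.MORPH_OPEN,np.ones((2,2)))
    hull=cv2.convexHull(cv2.findNonZero(m2))
    # dense hull
    f=np.zeros_like(m); cv2.fillConvexPoly(f,hull,255)
    c=cv2.findContours(f,cv2.RETR_EXTERNAL,cv2.CHAIN_APPROX_NONE)[0][0]
    b,e=fit("top",c,BOARD,[.63,.02,-.22],0);print("board",b,e)
    bl,e=fit("top",blockcont(im,hull),BLOCK,[.6,-.08,-.22],.018);print("block",bl,e,toboard(b,bl),np.degrees(bl[2]-b[2]))
    br=cv2.inRange(hsv,(8,120,150),(19,255,255)); br=cv2.morphologyEx(cv2.bitwise_and(br,f),cv2.MORPH_OPEN,np.ones((13,13)))
    cb=max(cv2.findContours(br,cv2.RETR_EXTERNAL,cv2.CHAIN_APPROX_NONE)[0],key=cv2.contourArea)
    g,e=fit("top",cb,PLANK,[.65,.13,-.22],.018);print("bridge",g,e,toboard(b,g),np.degrees(g[2]-b[2]))
    v=im.copy()
    for B,p,z in((BOARD,b,0),(BLOCK,bl,.018),(PLANK,g,.018)):
        h=cv2.convexHull(proj("top",place(B,p,z)).astype(np.float32)); cv2.polylines(v,[(h*16).astype(int)],True,(255,0,0),1,cv2.LINE_AA,4)
    X=place(np.array([[.085,.2,.018],[.085,-.3,.018],[-.048,.2,.018]]),b); print("corner",X[0])
    for q in proj("top",X): cv2.circle(v,tuple(int(a) for a in q),2,(0,0,255),1)
    cv2.imwrite("pics/fit0.png",cv2.resize(v[120:330,140:420],None,fx=2.8,fy=2.8))
    np.savez("fit.npz",b=b,bl=bl,g=g,hull=hull)
    print("wrist view?")
E
python3 m.py
```

```text
board [ 0.55993555  0.05695768 -0.25500283] 0.32390591953655273
block [ 0.5036785  -0.06980247 -0.31141414] 0.4863071881465256 [[-0.02246283 -0.13685178]] -3.232130007518201
bridge [ 0.5867133   0.15235312 -0.24393292] 1.9800025095742717 [[0.00184851 0.09906524]] 0.6342588734222484
corner [0.6926365 0.2290491 0.018    ]
wrist view?
```

View pics/fit0.png

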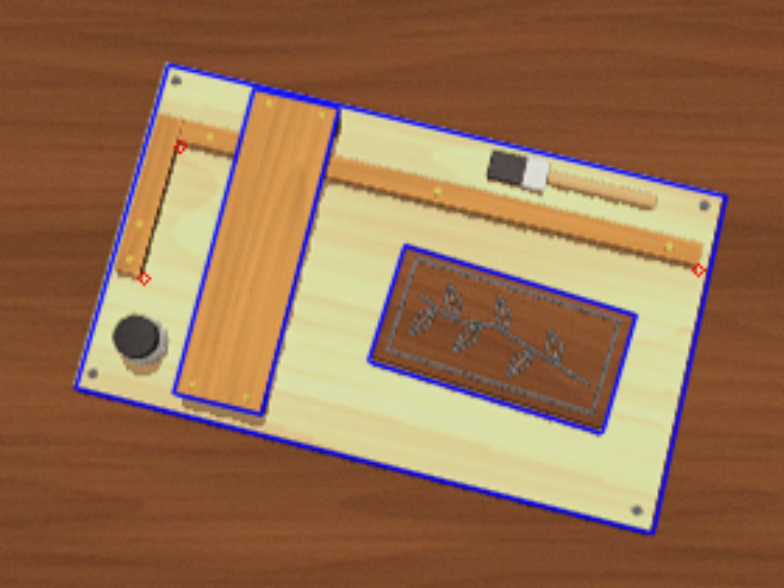

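```bash
cat >> h.py <<'E'
from scipy.spatial.transform import Rotation as Rn
def plan(bxy,z,jaw,show=True):
    """target TCP at board xy, world z; jaw angle (rad) of tool x in board frame, mod pi"""
    d=np.load("fit.npz"); b=d["b"]; s=bot.state()
    R=Rn.from_quat(np.roll(s["eef_rot"],-1)); M=R.as_matrix()
    P=place(np.array([[*bxy,0.]]),b,z)[0]
    inc=M.T@(P-s["tool_pos"])
    best=None
    for k in (0,np.pi):
        a=b[2]+jaw+k; x=np.array([np.cos(a),np.sin(a),0]); y=np.array([0,0,-1.]); T=np.c_[x,y,np.cross(x,y)]
        rv=Rn.from_matrix(M.T@T).as_rotvec()
        print("  world",P.round(4),"inc",inc.round(4),"rot",rv.round(3))
def tell():
    d=np.load("fit.npz"); s=bot.state(); b=d["b"]
    M=Rn.from_quat(np.roll(s["eef_rot"],-1)).as_matrix()
    print("t",round(s["time_s"],2),"tcp board",(toboard(b,s["tool_pos"])[0]*1000).round(1),"z",round(s["tool_pos"][2]*1000,1),"tool x board deg",np.degrees(np.arctan2(M[1,0],M[0,0])-b[2]).round(2),"y",M[:,1].round(3),"F",s["force"].round(1),"w",round(s["gripper_width"],2),"j",s["joints"].round(2))
E
python3 - <<'E'
from h import *
d=np.load("fit.npz")
print("jar", [toboard(d["b"],ray("top",[189.1,238],z)) for z in (.018,.04)])
tell(); plan((-.12,-.137),.15,np.pi/2)
plan((.03,-.27),.15,0)
M=Rn.from_quat(np.roll(bot.state()["eef_rot"],-1)).as_matrix();print(M.round(3))
E
```

```text
jar [array([[-0.09525727,  0.19241652]]), array([[-0.09665237,  0.1872547 ]])]
t 0.9 tcp board [-443.9  372.5] z 238.7 tool x board deg 81.65 y [-0. -0. -1.] F [-0.2  0.1 -0.1] w 1.0 j [ 0.96  0.18  1.61  0.    1.35 -0.21]
  world [ 0.4093 -0.0453  0.15  ] inc [-0.4571  0.0887 -0.3945] rot [-0.    -0.146 -0.   ]
  world [ 0.4093 -0.0453  0.15  ] inc [-0.4571  0.0887 -0.3945] rot [ 0.     2.996 -0.   ]
  world [ 0.5209 -0.2119  0.15  ] inc [-0.5669  0.0887 -0.5623] rot [ 0.     1.425 -0.   ]
  world [ 0.5209 -0.2119  0.15  ] inc [-0.5669  0.0887 -0.5623] rot [-0.    -1.717 -0.   ]
[[ 0.39  -0.    -0.921]
 [ 0.921 -0.     0.39 ]
 [-0.    -1.     0.   ]]
```

{"name": "arm_command", "arguments": {
  "increments": [-0.5,-0.457,0.089,-0.394,0,-0.146,0,-0.5,-0.457,0.089,-0.394,0,-0.146,0,-0.5,-0.457,0.089,-0.394,0,-0.146,0,-0.5,-0.457,0.089,-0.394,0,-0.146,0,-0.5,-0.457,0.089,-0.394,0,-0.146,0,-0.5,-0.457,0.089,-0.394,0,-0.146,0,-0.5,-0.457,0.089,-0.394,0,-0.146,0,-0.5,-0.457,0.089,-0.394,0,-0.146,0]
}}

```text
time_s: 1.9
tool_pos: [0.3762, 0.0565, 0.1661]
eef_rot: [-0.559, 0.56, 0.433, -0.432]
force: [0.5, 0.1, 0.2]
gripper_width: 0.752
```

Run:
```python
from h import *
tell(); plan((-.12,-.137),.028,np.pi/2)
```

```text
t 1.9 tcp board [-177.7  -46.8] z 166.1 tool x board deg 90.01 y [ 0.002 -0.    -1.   ] F [0.5 0.1 0.2] w 0.75 j [-0.17 -0.2   2.14  0.    1.2  -1.48]
  world [ 0.4093 -0.0453  0.028 ] inc [-0.0903  0.1382 -0.0574] rot [0.002 0.    0.   ]
  world [ 0.4093 -0.0453  0.028 ] inc [-0.0903  0.1382 -0.0574] rot [ 1.000e-03 -3.141e+00 -3.000e-03]
```

{"name": "arm_command", "arguments": {
  "increments": [-0.5,-0.06,0.04,-0.04,0,0,0,-0.5,-0.09,0.08,-0.057,0,0,0,-0.5,-0.09,0.13,-0.057,0,0,0,-0.5,-0.09,0.138,-0.057,0,0,0,-0.5,-0.09,0.138,-0.057,0,0,0]
}}

```text
time_s: 2.52
tool_pos: [0.408, -0.0425, 0.0283]
eef_rot: [0.56, -0.559, -0.432, 0.433]
force: [-0.5, 0.6, 0.7]
gripper_width: 0.749
```

Run:
```python
from h import *
tell(); plan((-.12,-.137),.028,np.pi/2)
im=bot.capture("top"); cv2.imwrite("pics/t1.png",cv2.resize(im[120:330,140:420,::-1],None,fx=2.8,fy=2.8))
im=bot.capture("wrist"); cv2.imwrite("pics/w1.png",im[:,:,::-1])
```

```text
t 2.52 tcp board [-121.9 -134.6] z 28.3 tool x board deg 90.04 y [-0.001  0.    -1.   ] F [-0.5  0.6  0.7] w 0.75 j [-0.4   0.15  2.15  0.    0.84 -1.71]
  world [ 0.4093 -0.0453  0.028 ] inc [-0.0024  0.0003 -0.0019] rot [-0.001  0.001  0.   ]
  world [ 0.4093 -0.0453  0.028 ] inc [-0.0024  0.0003 -0.0019] rot [ 0.000e+00 -3.141e+00  1.000e-03]
```

View pics/t1.png

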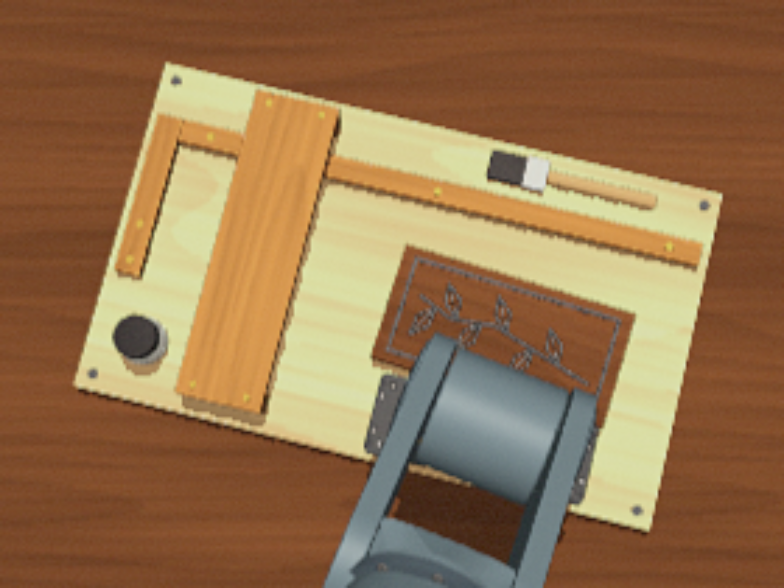

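View pics/w1.png

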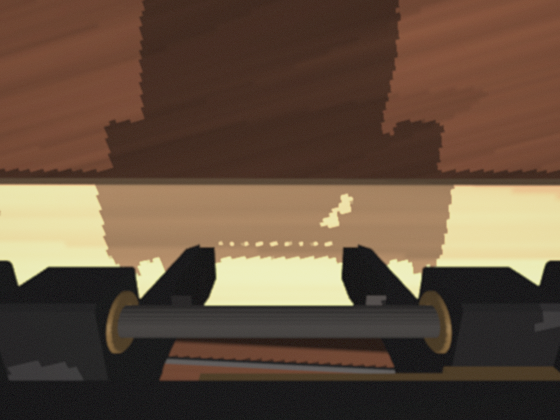

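{"name": "arm_command", "arguments": {
  "increments": [-0.5,-0.001,0,-0.015,0,0,0,-0.5,-0.002,0,-0.025,0,0,0,-0.5,-0.002,0,-0.033,0,0,0,-0.5,-0.002,0,-0.039,0,0,0,-0.5,-0.002,0,-0.045,0,0,0,-0.5,-0.002,0,-0.051,0,0,0,-0.5,-0.002,0,-0.057,0,0,0,-0.5,-0.002,0,-0.063,0,0,0]
}}

```text
time_s: 3.62
tool_pos: [0.469, -0.0609, 0.0276]
eef_rot: [-0.559, 0.56, 0.432, -0.432]
force: [-1.5, 0.9, -1.5]
gripper_width: 0.749
```

Run:
```python
from h import *
tell()
im=bot.capture("top"); cv2.imwrite("pics/t2.png",cv2.resize(im[120:330,140:420,::-1],None,fx=2.8,fy=2.8))
```

```text
t 3.62 tcp board [ -58.3 -137. ] z 27.6 tool x board deg 90.01 y [ 0.  0. -1.] F [-1.5  0.9 -1.5] w 0.75 j [-0.38  0.27  1.99  0.    0.87 -1.7 ]
```

View pics/t2.png

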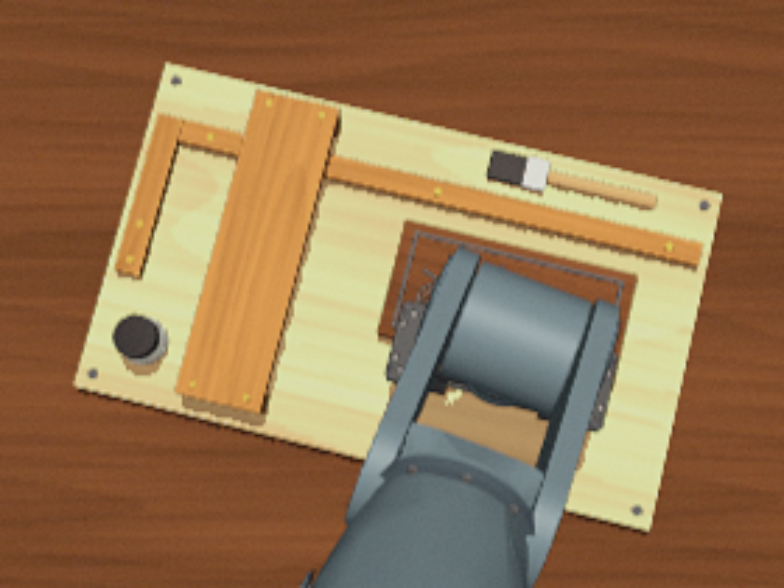

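{"name": "arm_command", "arguments": {
  "increments": [-0.5,0,0,-0.005,0,0,0,-0.5,0,0,-0.01,0,0,0,-0.5,0,0,-0.014,0,0,0,-0.5,0,0,-0.018,0,0,0,-0.5,0,0,-0.021,0,0,0,-0.5,0,0,-0.023,0,0,0]
}}

```text
time_s: 4.42
tool_pos: [0.4908, -0.0666, 0.0277]
eef_rot: [0.56, -0.559, -0.432, 0.432]
force: [-7.5, 0.5, 5.4]
gripper_width: 0.746
```

Run:
```python
from h import *
tell()
```

```text
t 4.42 tcp board [ -35.8 -137. ] z 27.7 tool x board deg 90.01 y [-0.  0. -1.] F [-7.5  0.5  5.4] w 0.75 j [-0.37  0.32  1.94 -0.    0.89 -1.69]
```

Force is rising near the predicted fence contact; a little more, gently.

{"name": "arm_command", "arguments": {
  "increments": [-0.5,0,0,-0.001,0,0,0,-0.5,0,0,-0.002,0,0,0,-0.5,0,0,-0.003,0,0,0,-0.5,0,0,-0.003,0,0,0]
}}

```text
time_s: 4.92
tool_pos: [0.4908, -0.0665, 0.0275]
eef_rot: [0.561, -0.557, -0.431, 0.434]
force: [-14.3, 1.2, 11.2]
gripper_width: 0.748
```

Run:
```python
from h import *
tell()
im=bot.capture("top"); cv2.imwrite("pics/t3.png",cv2.resize(im[120:330,140:420,::-1],None,fx=2.8,fy=2.8))
```

```text
t 4.92 tcp board [ -35.8 -136.9] z 27.5 tool x board deg 90.04 y [-0.007  0.002 -1.   ] F [-14.3   1.2  11.2] w 0.75 j [-0.37  0.32  1.93 -0.    0.9  -1.69]
```

View pics/t3.png

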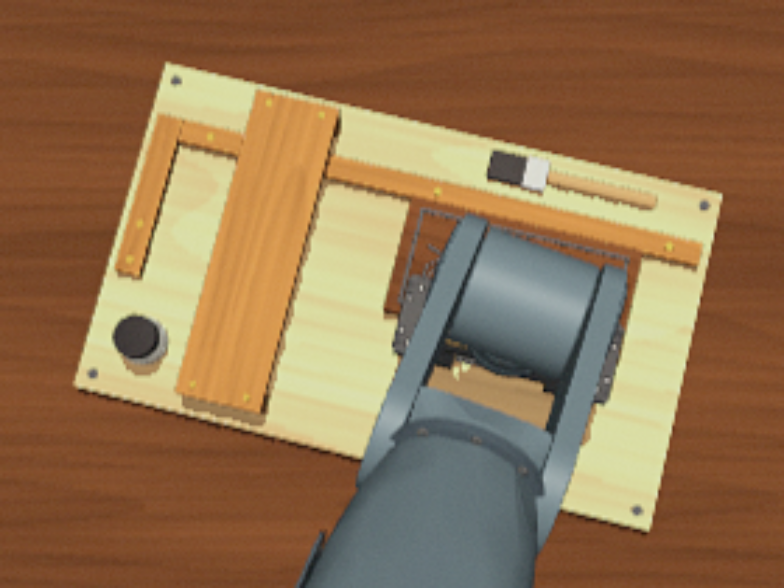

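Run:
```python
from h import *
plan((.028,-.285),.12,0)
```

```text
world [ 0.5151 -0.2259  0.12  ] inc [-0.1481 -0.093  -0.0631] rot [-0.005  1.571 -0.005]
  world [ 0.5151 -0.2259  0.12  ] inc [-0.1481 -0.093  -0.0631] rot [-0.005 -1.57   0.005]
```

{"name": "arm_command", "arguments": {
  "increments": [-0.5,0,0,0.03,0,0,0,-0.5,0,-0.05,0.03,0,0,0,-0.5,0,-0.1,0.02,0,0.18,0,-0.2,-0.05,-0.1,-0.02,0,0.36,0,-0.2,-0.1,-0.1,-0.05,0,0.54,0,-0.2,-0.148,-0.1,-0.06,0,0.72,0,-0.2,-0.148,-0.1,-0.06,0,0.9,0,-0.2,-0.148,-0.1,-0.06,0,1.08,0]
}}

```text
time_s: 5.98
tool_pos: [0.515, -0.2272, 0.1281]
eef_rot: [-0.702, 0.703, 0.081, -0.08]
force: [0.5, -0.3, -0.3]
gripper_width: 0.601
```

Run:
```python
from h import *
tell()
plan((.028,-.285),.028,0)
```

```text
t 5.97 tcp board [  28.2 -286.3] z 128.1 tool x board deg 27.69 y [ 0.002 -0.001 -1.   ] F [ 0.5 -0.3 -0.3] w 0.6 j [-0.63  0.28  1.73  0.    1.13 -0.85]
  world [ 0.5151 -0.2259  0.028 ] inc [0.0003 0.1001 0.0014] rot [0.001 0.483 0.002]
  world [ 0.5151 -0.2259  0.028 ] inc [0.0003 0.1001 0.0014] rot [ 3.000e-03 -2.658e+00 -1.000e-03]
```

{"name": "arm_command", "arguments": {
  "increments": [-0.2,0,0,0,0,0.18,0,-0.2,0,0.02,0,0,0.36,0,-0.2,0,0.05,0.001,0,0.483,0,-0.2,0,0.09,0.001,0,0.483,0,-0.2,0,0.1,0.001,0,0.483,0,-0.2,0,0.1,0.001,0,0.483,0]
}}

```text
time_s: 6.72
tool_pos: [0.5144, -0.2249, 0.0278]
eef_rot: [0.702, -0.702, 0.087, -0.087]
force: [0.0, 1.0, -0.2]
gripper_width: 0.6
```

Run:
```python
from h import *
tell()
im=bot.capture("top"); cv2.imwrite("pics/t4.png",cv2.resize(im[120:330,140:420,::-1],None,fx=2.8,fy=2.8))
M=Rn.from_quat(np.roll(bot.state()["eef_rot"],-1)).as_matrix();print(M.round(3))
```

```text
t 6.72 tcp board [  27.1 -284.2] z 27.8 tool x board deg 0.46 y [-0.  0. -1.] F [ 0.   1.  -0.2] w 0.6 j [-0.62  0.43  1.77 -0.    0.94 -0.38]
[[ 0.97   0.001  0.244]
 [-0.244 -0.001  0.97 ]
 [ 0.002 -1.    -0.001]]
```

View pics/t4.png

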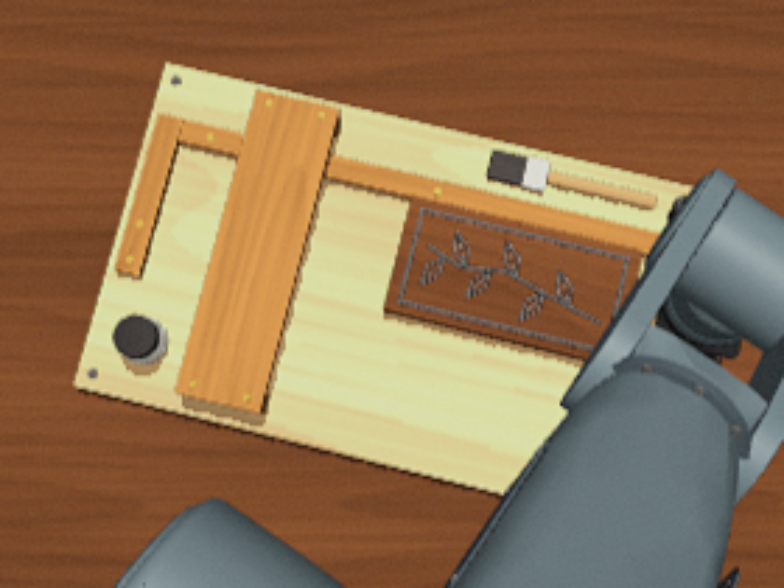

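{"name": "arm_command", "arguments": {
  "increments": [-0.2,0,0,0.012,0,0.008,0,-0.2,0,0,0.02,0,0.008,0,-0.2,0,0,0.027,0,0.008,0,-0.2,0,0,0.035,0,0.008,0,-0.2,0,0,0.043,0,0.008,0,-0.2,0.0005,0,0.051,0,0.008,0,-0.2,0.0005,0,0.06,0,0.008,0,-0.2,0.0005,0,0.068,0,0.008,0]
}}

```text
time_s: 7.78
tool_pos: [0.5312, -0.1596, 0.0282]
eef_rot: [-0.701, 0.702, -0.09, 0.09]
force: [-3.1, -5.8, 3.4]
gripper_width: 0.602
```

Run:
```python
from h import *
tell()
im=bot.capture("top"); cv2.imwrite("pics/t5.png",cv2.resize(im[120:330,140:420,::-1],None,fx=2.8,fy=2.8))
```

```text
t 7.78 tcp board [  26.9 -216.8] z 28.2 tool x board deg 0.0 y [-0.    -0.002 -1.   ] F [-3.1 -5.8  3.4] w 0.6 j [-0.5   0.42  1.79 -0.    0.94 -0.25]
```

View pics/t5.png

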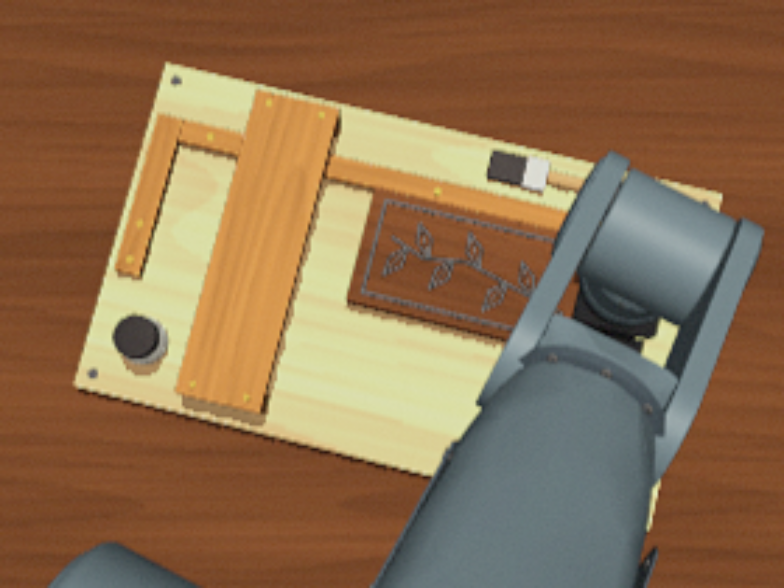

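Block moves along the fence with its long edge on it. Continue.

{"name": "arm_command", "arguments": {
  "increments": [-0.2,0,0,0.008,0,0,0,-0.2,0,0,0.016,0,0,0,-0.2,0.0005,0,0.024,0,0,0,-0.2,0.0005,0,0.032,0,0,0,-0.2,0.0005,0,0.04,0,0,0,-0.2,0.001,0,0.048,0,0,0,-0.2,0.001,0,0.056,0,0,0,-0.2,0.001,0,0.064,0,0,0]
}}

```text
time_s: 8.82
tool_pos: [0.5473, -0.0986, 0.028]
eef_rot: [-0.7, 0.702, -0.091, 0.089]
force: [-8.1, -9.7, 7.7]
gripper_width: 0.601
```

Run:
```python
from h import *
tell()
im=bot.capture("top"); cv2.imwrite("pics/t6.png",cv2.resize(im[120:330,140:420,::-1],None,fx=2.8,fy=2.8))
```

```text
t 8.82 tcp board [  27.  -153.7] z 28.0 tool x board deg 0.02 y [-0.003 -0.002 -1.   ] F [-8.1 -9.7  7.7] w 0.6 j [-0.39  0.42  1.78 -0.    0.94 -0.13]
```

View pics/t6.png

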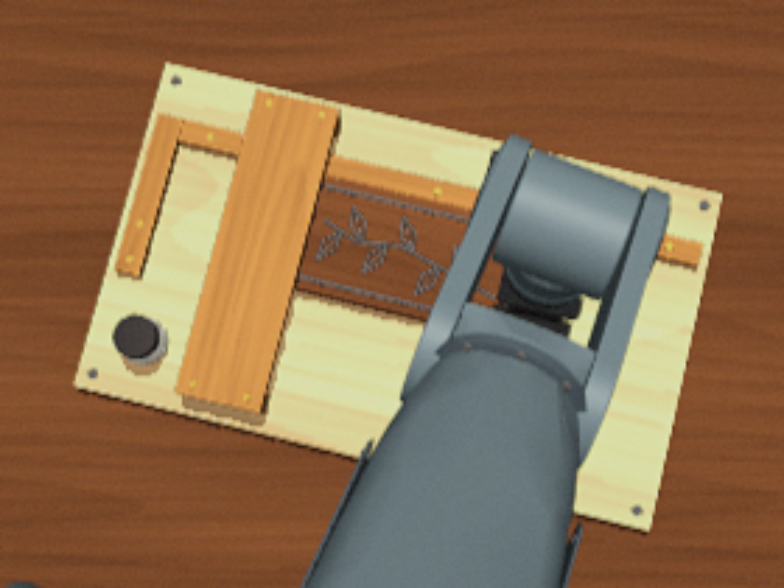

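{"name": "arm_command", "arguments": {
  "increments": [-0.2,-0.0005,0,0.008,0,0,0,-0.2,-0.001,0,0.016,0,0,0,-0.2,-0.001,0,0.024,0,0,0,-0.2,-0.001,0,0.032,0,0,0,-0.2,-0.001,0,0.04,0,0,0,-0.2,-0.001,0,0.048,0,0,0,-0.2,-0.001,0,0.056,0,0,0,-0.2,-0.001,0,0.064,0,0,0]
}}

```text
time_s: 9.88
tool_pos: [0.5638, -0.0346, 0.0279]
eef_rot: [-0.701, 0.701, -0.09, 0.09]
force: [-1.5, -5.1, 4.5]
gripper_width: 0.602
```

Run:
```python
from h import *
tell()
im=bot.capture("top"); cv2.imwrite("pics/t7.png",cv2.resize(im[120:330,140:420,::-1],None,fx=2.8,fy=2.8))
```

```text
t 9.88 tcp board [ 26.8 -87.6] z 27.9 tool x board deg 0.01 y [ 0. -0. -1.] F [-1.5 -5.1  4.5] w 0.6 j [-0.27  0.44  1.76 -0.    0.94 -0.02]
```

View pics/t7.png

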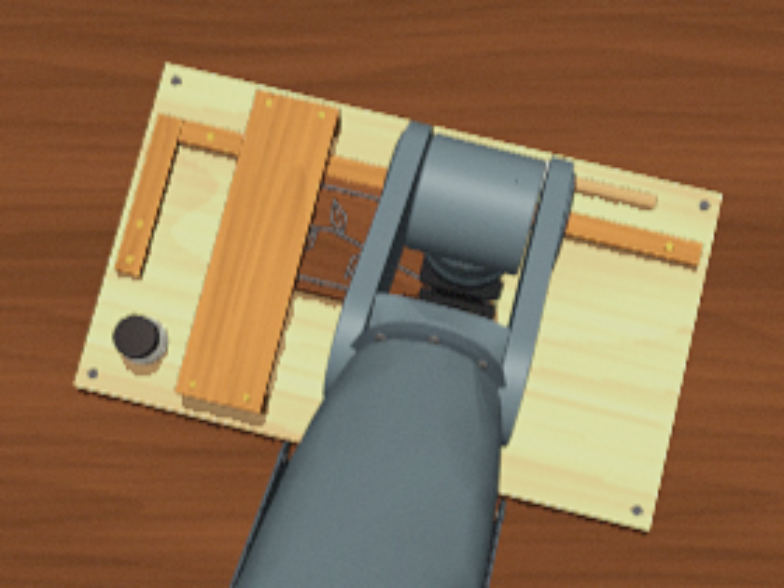

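{"name": "arm_command", "arguments": {
  "increments": [-0.2,0,0,0.007,0,0,0,-0.2,0,0,0.014,0,0,0,-0.2,0,0,0.021,0,0,0,-0.2,0,0,0.028,0,0,0,-0.2,0,0,0.035,0,0,0,-0.2,0.0005,0,0.041,0,0,0,-0.2,0.0005,0,0.046,0,0,0,-0.2,0.0005,0,0.05,0,0,0]
}}

```text
time_s: 10.92
tool_pos: [0.5764, 0.0132, 0.0278]
eef_rot: [-0.701, 0.702, -0.09, 0.09]
force: [-2.8, -6.2, 4.8]
gripper_width: 0.593
```

Run:
```python
from h import *
tell()
```

```text
t 10.93 tcp board [ 27.  -38.2] z 27.8 tool x board deg 0.01 y [-0.001 -0.001 -1.   ] F [-2.8 -6.2  4.8] w 0.59 j [-0.18  0.46  1.73 -0.    0.96  0.07]
```

{"name": "arm_command", "arguments": {
  "increments": [-0.2,0,0,0.003,0,0,0,-0.2,0,0,0.005,0,0,0,-0.2,0,0,0.007,0,0,0,-0.2,0,0,0.0085,0,0,0,-0.2,0,0,0.01,0,0,0,-0.2,0,0,0.01,0,0,0]
}}

```text
time_s: 11.68
tool_pos: [0.5789, 0.0229, 0.0278]
eef_rot: [-0.701, 0.702, -0.09, 0.09]
force: [-2.8, -5.0, 5.0]
gripper_width: 0.6
```

Run:
```python
from h import *
tell()
im=bot.capture("top"); cv2.imwrite("pics/t8.png",cv2.resize(im[120:330,140:420,::-1],None,fx=2.8,fy=2.8))
```

```text
t 11.68 tcp board [ 27.  -28.2] z 27.8 tool x board deg 0.01 y [-0.001 -0.    -1.   ] F [-2.8 -5.   5. ] w 0.6 j [-0.17  0.46  1.72 -0.    0.96  0.09]
```

View pics/t8.png

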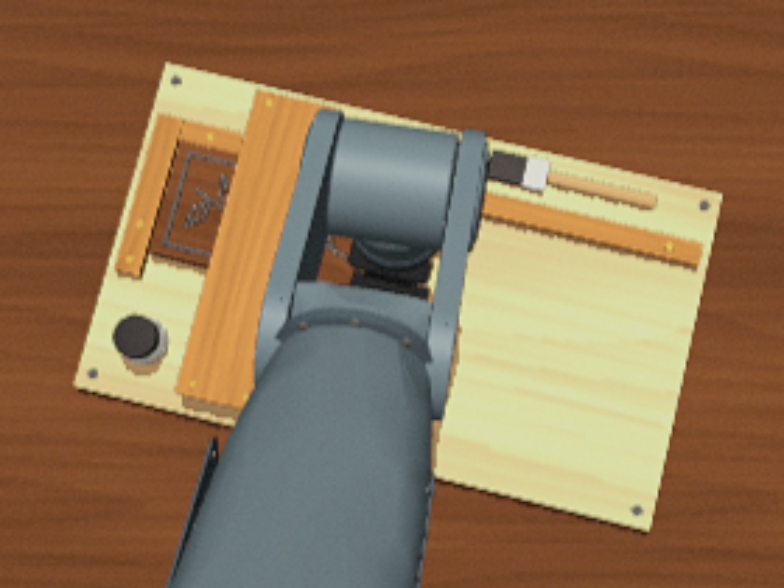

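{"name": "arm_command", "arguments": {
  "increments": [-0.2,0,0,0.0015,0,0,0,-0.2,0,0,0.003,0,0,0,-0.2,0,0,0.004,0,0,0,-0.2,0,0,0.004,0,0,0]
}}

```text
time_s: 12.22
tool_pos: [0.5798, 0.0262, 0.0278]
eef_rot: [-0.701, 0.702, -0.09, 0.09]
force: [-3.4, -6.2, 4.2]
gripper_width: 0.599
```

Run:
```python
from h import *
tell()
```

```text
t 12.22 tcp board [ 27.  -24.7] z 27.8 tool x board deg 0.01 y [-0.001 -0.001 -1.   ] F [-3.4 -6.2  4.2] w 0.6 j [-0.16  0.47  1.72 -0.    0.96  0.1 ]
```

Run:
```python
from h import *
im=bot.capture("top"); cv2.imwrite("pics/t9.png",cv2.resize(im[150:270,160:280,::-1],None,fx=5,fy=5,interpolation=cv2.INTER_CUBIC))
im=bot.capture("side"); cv2.imwrite("pics/s9.png",cv2.resize(im[140:270,190:360,::-1],None,fx=4.5,fy=4.5,interpolation=cv2.INTER_CUBIC))
```

```text
(no output)
```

View pics/t9.png

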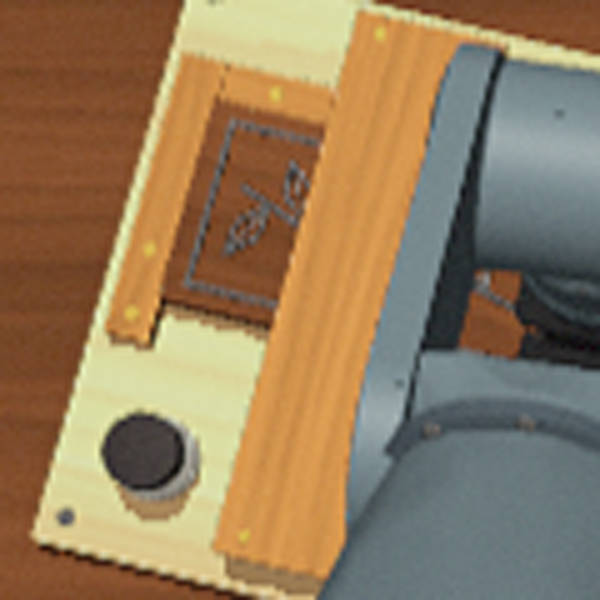

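View pics/s9.png

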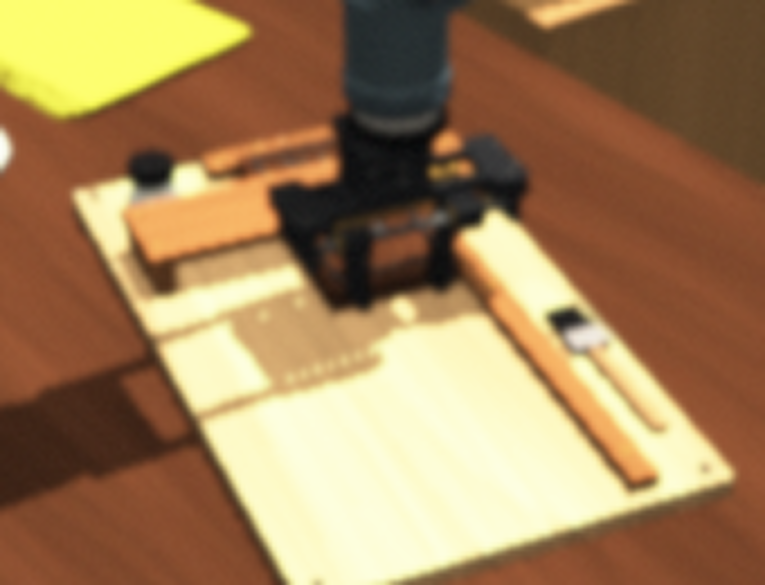

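{"name": "arm_command", "arguments": {
  "increments": [-0.2,0,0,0.001,0,0,0,-0.2,0,0,0.002,0,0,0,-0.2,0,0,0.003,0,0,0,-0.2,0,0,0.003,0,0,0]
}}

```text
time_s: 12.82
tool_pos: [0.5798, 0.0264, 0.0278]
eef_rot: [-0.7, 0.703, -0.091, 0.089]
force: [-7.8, -19.4, 7.3]
gripper_width: 0.597
```

Run:
```python
from h import *
tell()
```

```text
t 12.82 tcp board [ 27.  -24.6] z 27.8 tool x board deg 0.02 y [-0.003 -0.005 -1.   ] F [ -7.8 -19.4   7.3] w 0.6 j [-0.16  0.47  1.72 -0.01  0.96  0.1 ]
```

{"name": "arm_command", "arguments": {
  "increments": [-0.2,-0.003,0,-0.01,0,0,0,-0.2,-0.003,0,-0.05,0,0,0,-0.2,-0.003,-0.03,-0.11,0,0,0,-0.2,-0.003,-0.09,-0.17,0,0,0,-0.2,-0.05,-0.12,-0.22,0,0,0,-0.2,-0.1,-0.12,-0.24,0,0,0,-0.2,-0.1,-0.12,-0.24,0,0,0]
}}

```text
time_s: 13.7
tool_pos: [0.4215, -0.1771, 0.1479]
eef_rot: [0.702, -0.701, 0.091, -0.091]
force: [0.7, -0.7, -0.9]
gripper_width: 0.602
```

Run:
```python
from h import *
tell()
im=bot.capture("top"); cv2.imwrite("pics/top10.png",im[:,:,::-1]);cv2.imwrite("pics/t10.png",cv2.resize(im[130:280,160:350,::-1],None,fx=4,fy=4,interpolation=cv2.INTER_CUBIC))
im=bot.capture("side"); cv2.imwrite("pics/s10.png",cv2.resize(im[150:270,200:360,::-1],None,fx=5,fy=5,interpolation=cv2.INTER_CUBIC))
im=bot.capture("wrist"); cv2.imwrite("pics/w10.png",im[:,:,::-1])
```

```text
t 13.7 tcp board [ -74.9 -261.4] z 147.9 tool x board deg -0.11 y [ 0.     0.001 -1.   ] F [ 0.7 -0.7 -0.9] w 0.6 j [-0.66  0.02  1.98  0.    1.14 -0.4 ]
```

View pics/t10.png

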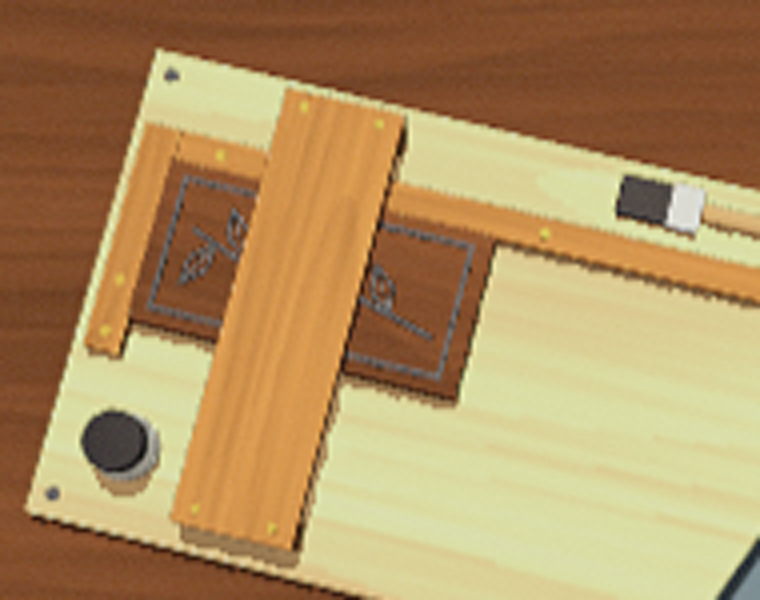

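View pics/s10.png

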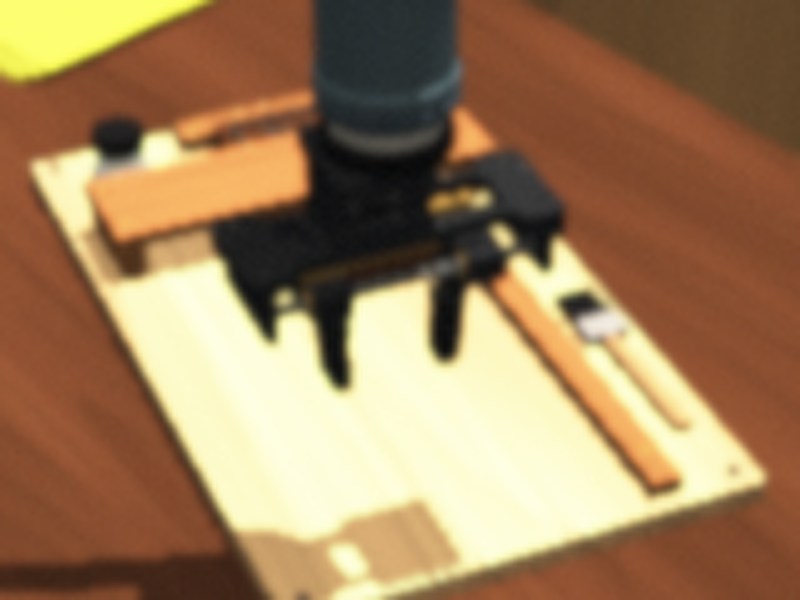

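View pics/w10.png

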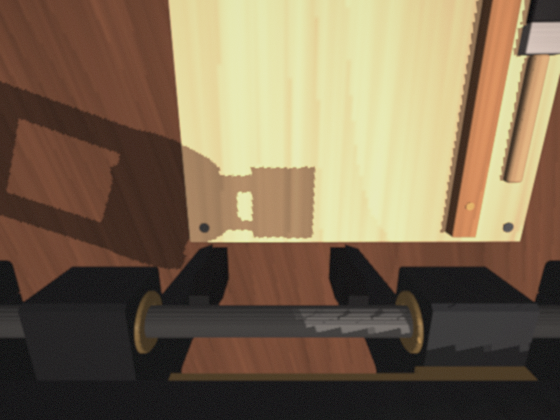

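Run:
```python
from h import *
d=np.load("fit.npz");b=d["b"]
im=cv2.imread("pics/top10.png")
hsv=cv2.cvtColor(im,cv2.COLOR_BGR2HSV)
S=6
v=cv2.resize(im[150:240,180:300],None,fx=S,fy=S,interpolation=cv2.INTER_CUBIC)
hp=np.r_[place(np.array([[.03,.09,0]]),b)[0][:2],b[2]]
B=place(BLOCK,hp,.018)
q=proj("top",B)
print("home proj",[(B[i].round(3),q[i].round(1)) for i in (1,3,5,7)])
h=cv2.convexHull(q.astype(np.float32))-[180,150]
cv2.polylines(v,[((h+.5)*S).astype(int)],True,(255,0,0),1)
cv2.imwrite("pics/o10.png",v)
# tail part of block: dark pixels right of bridge
dark=cv2.inRange(hsv,(0,100,0),(14,255,160)); z=np.zeros_like(dark); z[185:232,250:286]=dark[185:232,250:286]
cv2.imwrite("pics/d10.png",z)
plan((.02,-.06),.25,0)
```

```text
home proj [(array([0.531, 0.044, 0.042]), array([274.3, 230.2])), (array([0.586, 0.257, 0.042]), array([191.8, 210. ])), (array([0.637, 0.016, 0.042]), array([284.7, 189.3])), (array([0.693, 0.229, 0.042]), array([203.1, 169.8]))]
  world [ 0.5642 -0.0061  0.25  ] inc [ 0.0928 -0.102   0.201 ] rot [-0.001 -0.001  0.001]
  world [ 0.5642 -0.0061  0.25  ] inc [ 0.0928 -0.102   0.201 ] rot [-1.00e-03  3.14e+00 -2.00e-03]
```

View pics/o10.png

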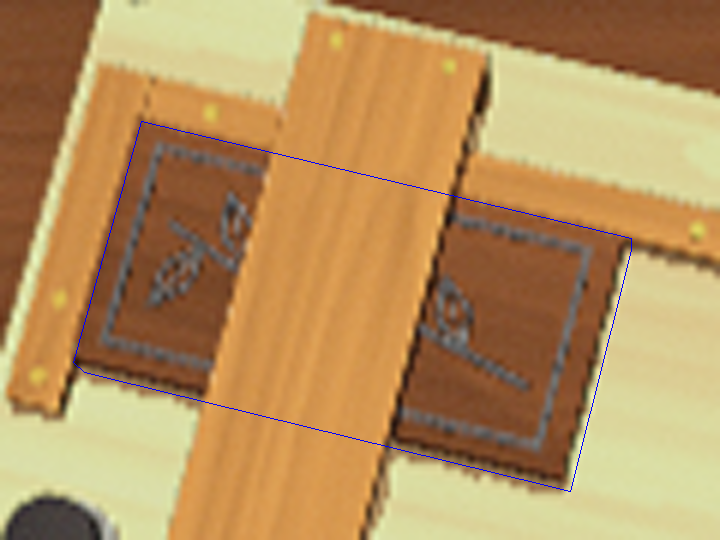

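{"name": "arm_command", "arguments": {
  "increments": [-0.2,0.03,-0.06,0.03,0,0,0,-0.2,0.06,-0.12,0.07,0,0,0,-0.2,0.1,-0.12,0.13,0,0,0,-0.2,0.11,-0.12,0.19,0,0,0,-0.2,0.11,-0.12,0.25,0,0,0,-0.2,0.11,-0.12,0.3,0,0,0,-0.2,0.11,-0.12,0.3,0,0,0]
}}

```text
time_s: 14.72
tool_pos: [0.6062, 0.0908, 0.2664]
eef_rot: [0.702, -0.701, 0.088, -0.087]
force: [-0.0, -0.1, -0.6]
gripper_width: 0.6
```

Run:
```python
from h import *
tell()
im=bot.capture("wrist"); cv2.imwrite("pics/w11.png",im[:,:,::-1])
k=bot.calibration("wrist"); print(k)
d=np.load("fit.npz");b=d["b"]
print(proj("wrist",place(np.array([[.085,.2,.042],[.085,-.02,.042],[-.025,.2,.042],[-.025,-.02,.042]]),b),k).round(0))
```

```text
t 14.72 tcp board [36.2 44.5] z 266.4 tool x board deg 0.38 y [-0.001  0.002 -1.   ] F [-0.  -0.1 -0.6] w 0.6 j [-0.05  0.24  1.48  0.    1.42  0.2 ]
{'mtx': array([[306.95512939,   0.        , 278.35507802],
       [  0.        , 306.95512939, 207.36460704],
       [  0.        ,   0.        ,   1.        ]]), 'R': array([[ 0.96882298, -0.24774579, -0.00201306],
       [-0.23696915, -0.9289904 ,  0.28429292],
       [-0.07230249, -0.27495248, -0.95873536]]), 't': array([-0.56437247,  0.18097735,  0.48450916])}
[[325.  37.]
 [316. 228.]
 [223.  36.]
 [231. 228.]]
```

View pics/w11.png

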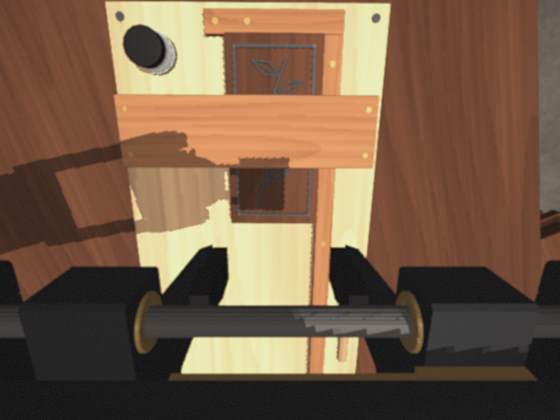

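Run:
```python
import cv2
im=cv2.imread("pics/w11.png")
a=cv2.resize(im[5:100,215:350],(780,549),interpolation=cv2.INTER_CUBIC)
b=cv2.resize(im[155:235,220:350],(780,480),interpolation=cv2.INTER_CUBIC)
cv2.imwrite("pics/z1.png",a);cv2.imwrite("pics/z2.png",b)
```

```text
(no output)
```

View pics/z1.png

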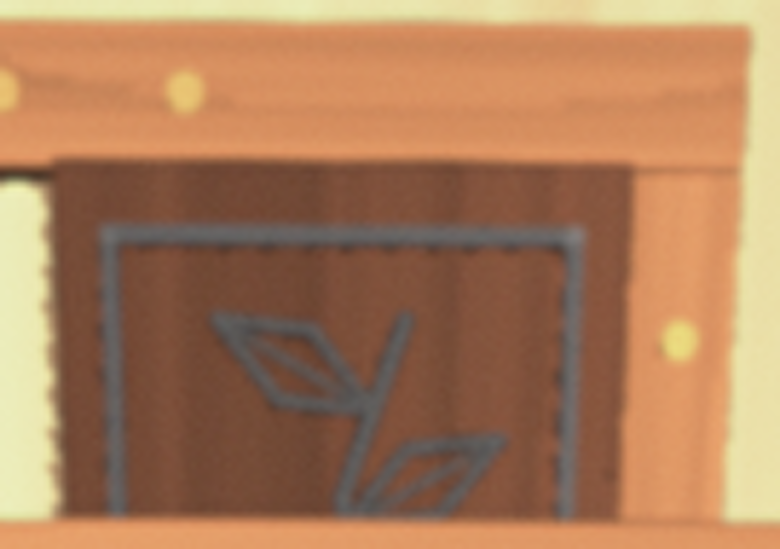

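View pics/z2.png

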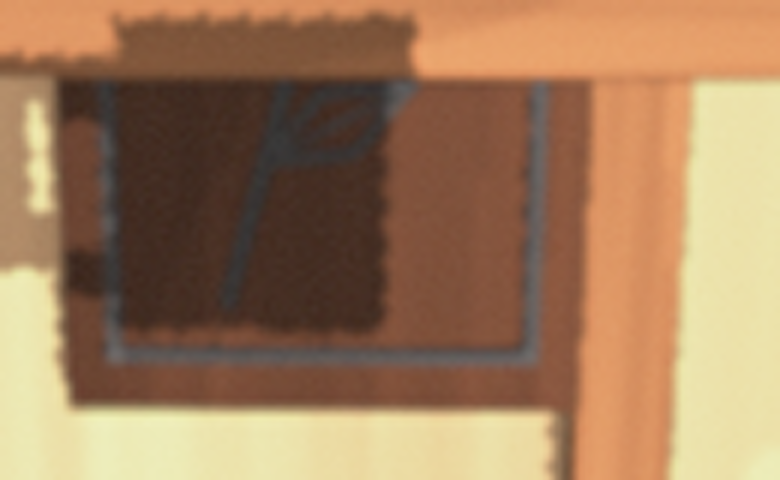

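{"name": "arm_command", "arguments": {
  "increments": [-0.2,0.04,0.02,0,0,0,0,-0.2,0.09,0.05,0,0,0,0,-0.2,0.12,0.05,0,0,0,0,-0.2,0.12,0.05,0,0,0,0]
}}

```text
time_s: 15.28
tool_pos: [0.7225, 0.053, 0.2156]
eef_rot: [-0.701, 0.701, -0.091, 0.09]
force: [-0.8, -0.9, 0.2]
gripper_width: 0.604
```

Run:
```python
from h import *
tell()
im=bot.capture("wrist")[:,:,::-1]; cv2.imwrite("pics/w12.png",im)
k=bot.calibration("wrist")
d=np.load("fit.npz");b=d["b"]
print(proj("wrist",place(np.array([[.085,.2,.042],[.085,-.02,.042],[-.025,.2,.042],[-.025,-.02,.042]]),b),k).round(0))
```

```text
t 15.28 tcp board [158.3  37.2] z 215.6 tool x board deg -0.12 y [-0.002  0.    -1.   ] F [-0.8 -0.9  0.2] w 0.6 j [-0.09  0.53  1.2  -0.    1.42  0.17]
[[200.  16.]
 [214. 239.]
 [ 80.  17.]
 [117. 239.]]
```

View pics/w12.png

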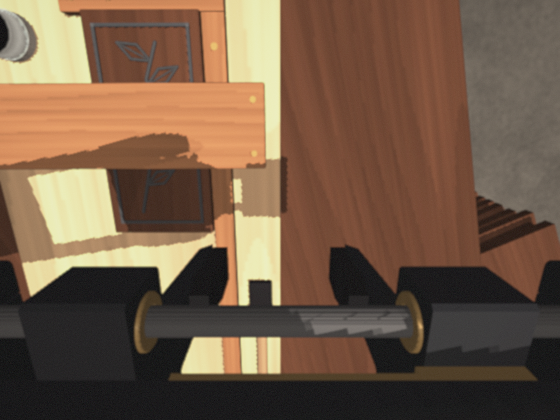

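Run:
```python
import cv2
im=cv2.imread("pics/w12.png")
cv2.imwrite("pics/z3.png",cv2.resize(im[0:90,170:250],None,fx=6,fy=6,interpolation=cv2.INTER_CUBIC))
cv2.imwrite("pics/z4.png",cv2.resize(im[160:250,170:250],None,fx=6,fy=6,interpolation=cv2.INTER_CUBIC))
```

```text
(no output)
```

View pics/z3.png

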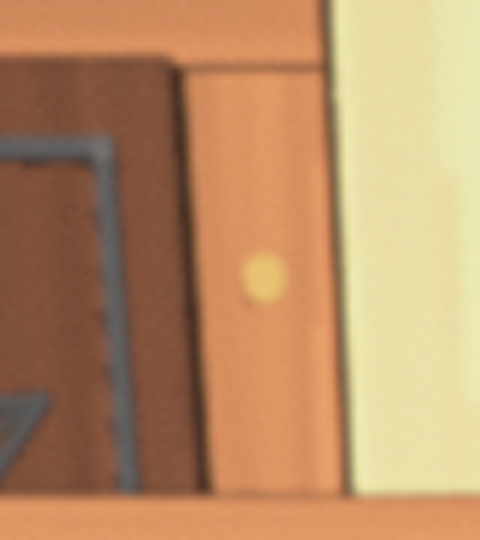

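View pics/z4.png

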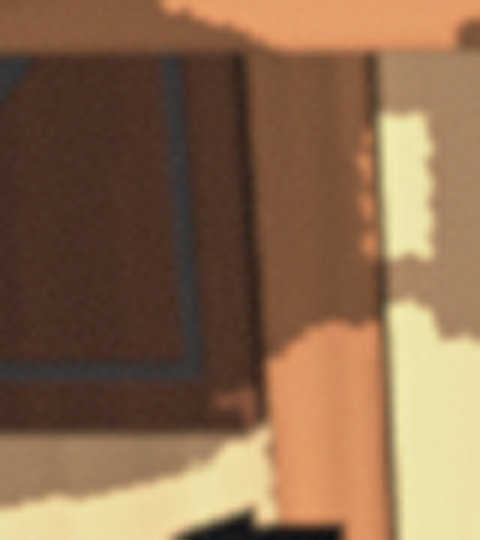

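Run:
```python
from h import *
a=cv2.imread("pics/top0.png",0);b=cv2.imread("pics/top10.png",0)
for n,(x,y,w,h) in dict(bridge_near=(200,225,45,48),bridge_far=(225,148,40,25),jar=(176,226,28,32),brush=(310,168,70,28),baren=(85,250,55,55),chisel=(460,185,25,85)).items():
    t=a[y:y+h,x:x+w]; r=cv2.matchTemplate(b[y-5:y+h+5,x-5:x+w+5],t,cv2.TM_CCOEFF_NORMED); _,s,_,l=cv2.minMaxLoc(r); print(n,round(s,3),l[0]-5,l[1]-5)
bot.finish_job()
```

```text
bridge_near 0.999 0 0
bridge_far 0.999 0 0
jar 1.0 0 0
brush 0.999 0 0
baren 0.999 0 0
chisel 0.997 0 0
the job is handed in; nothing more can be done
```

The block is home in the corner: its long edge is flush against the side fence and its leading end is flush against the end stop. I handed the job in at about 15.3 s.

I pushed it sideways onto the fence with two fingertips, then pushed it by the tail under the bridge until it stopped. It stayed on the board throughout, and the arm was clear of everything when I handed in.

**End stop:** In the last push the block did not move under about 20 N. The wrist-camera close-up showed its leading end against the stop with no visible gap.

**Fence:** The close-ups showed no visible gap along the fence at either end, to within about 1 mm.

**Other items:** The bridge, jar, brush, baren and chisel showed no shift (0 pixels, about 2.5 mm each) between the overhead pictures from before and after the pushes.

**Disagreement:** The hard stop came about 6 mm further along than the positions I had worked out from the overhead camera. The overhead overlay put the tail about 1 pixel (about 3 mm) further in than predicted. Part of that fits the camera's stated 2 mm accuracy and errors in my board fit, but I did not trace the rest. The hard stop and the close-ups both show the block seated.

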